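Turn a printing block in the sliding-jaw clamp so its inked face is up

ROBOT

A 7-joint arm with a two-finger parallel gripper is mounted at the origin on the work surface. World frame = base frame: x ahead of the robot, y to its left, z up, the work surface at z = 0. Lengths are in m, angles in rad, forces in N, time in s.
With the tool pointing down it reaches from about 0.35 to 0.9 m from the base axis. Payload 8.1 kg.
Tool frame: the origin (TCP) lies midway between the tips of the shut fingers; the grasp point (between the pads) lies 19 mm behind it (robot.grasp_offset is the distance from the TCP to the grasp point, in m); z points along the fingers, y is the line along which they close (so a half turn about z gives the same grasp; the last joint's range is limited). The gripper opens to 85 mm and grips with 20 to 120 N. Pads are 22 mm wide; open, the fingers measure 114 mm over their backs; the gripper's body (76 mm by 85 mm) begins 54 mm behind the grasp point. The pads swing forward as they close: fully open they stand 13 mm farther back than shut.
Start: joints at [-1.395, 0.434, 0.025, 1.573, -0.012, 1.134, -0.075], TCP at [0.172, 0.601, 0.208] pointing down, gripper open.
Joint ranges: [-2.62, 2.62], [-0.44, 2.09], [-1.27, 1.32], [0.08, 2.57], [-1.32, 4.46], [0.12, 2], [-2.74, 2.74]. Speed limits (rad/s): [2.22, 2.22, 3.01, 3.01, 3.14, 3.14, 3.14].

INTERFACE

Orientations are given as a unit quaternion [w, x, y, z].
In Python, from workcell import robot, imaging, close_job gives the robot as it stands.
- The arm moves only by the tool carry_out, never from a script. Its argument "increments" is a list of rows, each an object with "delta_pos": the shift along the tool's x, y, z in units of 0.03 m (1.0 is 0.03 m), a list of three; "roll": the turn about the tool's z in units of 180 degrees (1.0 is 180 degrees). A call has 1 to 10 rows; each row shifts and turns the commanded pose from where the row before left it, along the tool's axes as they then stand; what a row does not reach is not made up. A row lasts 1/12 s, in which the tool goes at most 41.7 mm and 7.16 degrees, less where a joint would pass 70% of its speed; a pose out of reach is approached as far as the arm can. A call with a number of a shift or a turn outside -1 to 1 is refused whole. A call with a gripper value outside its range is refused whole. "claw" is the finger opening in mm, from 0 to 85.4, set as the call begins (left out, the last holds). The fingers move at their own pace and stop on an object; "newtons" is the grip in N (left out, the last holds). Time passes only in rows, so rows that do not move let the fingers close. It gives the time, the measured TCP pose, the force, the opening and the grip force at its end, in the units of the state.
- robot.get_state(): the state, without advancing time (a new reading comes with each control period).
- imaging.grab_frame(name): name is "scene" or "top"; returns the picture (480x640x3 uint8, blue, green, red); there is no depth.
- imaging.camera_params(name): a dict with "K" (3x3 intrinsics, pixels), "k1" (the pictures are not rectified: a ray, as slopes to the right and down, at radius r is drawn at 1 + k1 r^2 times it, then the intrinsics apply), "view" (4x4, takes a point from world to camera coordinates). Camera axes: x right, y down, z forward; pixel columns grow to the right and rows downward; lengths in m; the calibration is good to about 2 mm. A picture is of the moment at which its call begins. camera_params takes no time and is no camera call.
- close_job(): hands the job in; it is judged then, once.
The state is a dict: "t": time; "joints": joint angles; "joint_vel": joint speeds; "joint_efforts": joint torques, N m; "ee_pos": TCP position; "tool_rot": TCP orientation; "wrist_force": force on the tool from outside, world axes, zero at the start; "moment": the same for the moment, N m; "width": finger opening in m; "grasp_force": force on a finger pad.
Only numpy, scipy, OpenCV 4.12 (cv2) and the standard library are available. Lean on these libraries where they do the work, as an engineer would, in place of code of your own. Each camera call takes 0.05 s, during which the arm holds its last target. There are 200 camera calls.

TASK

The wooden printing block stands on edge in the little clamp with its black carved face towards the sliding jaw. Slide the jaw open, turn the block so that it lies flat on the clamp's bed with the black carved face up, ready for brushing, set down without dropping it, about centred across the jaws, then slide the jaw snugly back against it so it is held square between both jaws. Leave everything else on the table where it is.

Things in the scene. Friction and masses are not known exactly. Their poses are not given: they have to be found in the camera images.
- block_center (a point): Centre of the loose pale-wood printing block: 60 mm long (x) by 30 mm thick (y) by 44 mm (z), about 65 g. Its +y face (60 x 44 mm) is the carved one, a 6 mm black-inked layer with pale lines. At the start z is up, the centre 22 mm above the clamp's bed, y towards the sliding jaw. At the finish y points up, the centre is 15 mm above the bed and x is along the jaws.
- block: The same block as a  its origin is the centre of the 60 x 30 mm edge it stands on at the start, loosely between the jaws; axes as at its centre. Its two ends project about 7 mm beyond the sides of jaws and bed and are free to be gripped.
- bed (a point): Point on the clamp's bed top, 30 mm above the table; x along the jaw faces, y the way the sliding jaw opens, z up. Bed and jaws are 46 mm wide in x, centred here; both jaws rise 16 mm above the bed. The fixed jaw's face is at y = -16 mm (its back at -39 mm), the sliding jaw's face at y = +16 mm plus the joint value.
- clamp: The clamp (dark wood jaws with cork faces, bare metal bed), fixed to the table at a varying place and yaw; origin on the table under the bed point, same axes. Its foot board is 84 mm wide (x), 10 mm thick, and reaches from y = -90 to +180 mm.
- jaw (a joint): Position of the sliding jaw in m: the gap between the jaw faces is 32 mm plus this value; larger is more open. Range -0.012 to 0.048 (gap 20 to 80 mm). About 2.5 N of friction; it stays where it is left. Snug on the block's 44 mm width it reads 0.012.
- knob (a point): Grip point on the upright brass knob that moves the sliding jaw: a cylinder 20 mm in diameter, 34 mm tall; this point is on its axis, 12 mm below its top and 60 mm above the table. Its axis is 56 mm behind the sliding jaw's face, on a plate whose top is 38 mm above the table, 46 mm wide, ending 14 mm behind the axis. Axes as the bed's.
- brush: Bystander: wooden brush 170 mm long, lying beyond the clamp, origin at its underside.
- eraser: Bystander: reddish eraser 48 x 22 x 14 mm, on the robot's side of the clamp, origin at its underside.
- folder: Bystander: white bone folder 150 x 22 x 6 mm lying on the table to the right, origin at its underside.
- bottle_dark: Bystander: standing blue bottle, 56 mm diameter, 165 mm tall, origin at its underside.
- bottle_pale: Bystander: standing white bottle, 52 mm diameter, 175 mm tall, origin at its underside.
- jar: Bystander: standing glass jar with white cap, 80 mm diameter, 100 mm tall, origin at its underside.
- weight: Bystander: brass weight, 56 mm diameter, 62 mm tall, origin at its underside.
Things that resemble listed ones, but are neither listed nor needed, are in the scene too. Leave any green or yellow look-alike of the block alone.

How it is judged:
On the way, in this order (a step that is already met when the one before it is completed fails the run):
1. the jaw is slid open wide enough for the block lying flat (gap over 45.5 mm) (value of joint jaw above 0.0135 m), for 0.1 s.
2. the block lies flat on the bed between the jaws, black face up (angle between block_center's own y axis and vertical below 0.07 rad and z of block_center in the frame of bed between 0.012 and 0.018 m and x of block_center in the frame of bed between -0.015 and 0.015 m and y of block_center in the frame of bed between -0.001 and 0.06 m), for 0.2 s.
At the end, for the whole second after the job is handed in: The block lies at rest flat on the bed (within 4 degrees, centre 12 to 18 mm above the bed), black carved face up, square to the jaws (4 degrees) and within 15 mm of centred along them, and the sliding jaw is up against it (under 2 mm of play in all) (all of step 2 and value of joint jaw between 0.009 and 0.0138 m and angle between the x axis of block_center and the x axis of bed, either way round below 0.07 rad and linear speed of block below 0.01 m/s and angular speed of block below 0.1 rad/s); the robot touches nothing.
It fails at once if the block is dropped (falls freely faster than 0.55 m/s, about 15 mm) (linear speed of block above 0.55 m/s and contact force between the fingers and block below 0.05 N).
It fails at once if something else on the table is moved by more than 30 mm (distance of any of brush, eraser, folder, bottle_dark, bottle_pale, jar, weight from where it was at the start of the episode above 0.03 m).
It also fails if it takes over 61 s, if anything falls off the work surface, if the arm or the gripper's body presses on something with over 40 N, if the wrist force passes 120 N, or if a joint passes its speed limit or range.

## Working session

There is one attempt and no reset: what is moved stays moved. The work goes in short steps, Python scripts to look and compute and a tool call to move; the robot and the scene stay as the last step left them, time stands still between calls to the robot, and variables do not carry over. Pictures are saved under pics/ and viewed, at most 10 in all, crops included, and the job is handed in when it is done.

Besides the shell and the picture viewer there is one more tool, called as name(argument=value, ...), one argument or row to a line, values as JSON. carry_out: Moves the arm, as the interface text tells. Shifts and turns lie within -1 to 1; 1 stands for 0.03 m of shift or 180 degrees of turn. Its arguments: {"type":"object","properties":{"increments":{"type":"array","items":{"type":"object","properties":{"delta_pos":{"type":"array","items":{"type":"number"}},"roll":{"type":"number"}}}},"claw":{"type":"number"},"newtons":{"type":"number"}},"required":["increments"]}

```bash
mkdir -p pics; ls
python3 - <<'E'
from workcell import robot, imaging
import cv2
for n in("scene","top"):
    cv2.imwrite(f"pics/{n}0.png",imaging.grab_frame(n)); print(n,imaging.camera_params(n))
print(robot.get_state())
E
```

```text
pics
scene {'K': array([[469.07728995,   0.        , 313.87347054],
       [  0.        , 469.07728995, 239.61622836],
       [  0.        ,   0.        ,   1.        ]]), 'k1': -0.00025048544780543135, 'view': array([[-0.7345822 ,  0.67838112, -0.01371316,  0.4037415 ],
       [ 0.50781311,  0.53625453, -0.67420837, -0.23174807],
       [-0.45001649, -0.50222519, -0.73841385,  1.4347426 ],
       [ 0.        ,  0.        ,  0.        ,  1.        ]])}
top {'K': array([[452.56079604,   0.        , 320.33127607],
       [  0.        , 452.56079604, 244.72249619],
       [  0.        ,   0.        ,   1.        ]]), 'k1': 0.002951631031973478, 'view': array([[-0.01290959, -0.99981322,  0.01438318,  0.01059154],
       [-0.99673886,  0.01172135, -0.07983891,  0.53675192],
       [ 0.0796554 , -0.01536697, -0.996704  ,  0.99927632],
       [ 0.        ,  0.        ,  0.        ,  1.        ]])}
{'t': 0.1, 'joints': array([-1.3946014 ,  0.43518309,  0.02497464,  1.57401409, -0.01162657,
        1.13398102, -0.07509479]), 'joint_vel': array([-3.81836845e-04, -1.07389534e-03, -1.20550670e-04, -1.58278428e-03,
        7.69973854e-05,  2.54745493e-04,  1.07936449e-03]), 'joint_efforts': array([ 2.21701863e-03, -6.71752453e+01,  1.02776583e+00, -3.16903460e+01,
        1.57673203e-02,  7.18966781e-03,  8.44906413e-05]), 'ee_pos': array([0.17190949, 0.60038633, 0.20708287]), 'tool_rot': array([-4.62645607e-05,  1.38984288e-01,  9.90294324e-01, -7.18686445e-04]), 'wrist_force': array([ 0.80233679, -0.01985216, -0.35548673]), 'moment': array([-0.02919773, -0.0222989 , -0.00669635]), 'grasp_force': 0.0, 'width': 0.08537019276314459}
```

View pics/scene0.png

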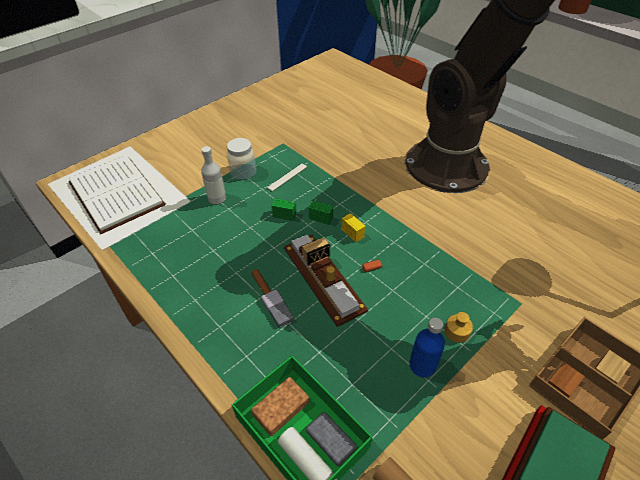

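View pics/top0.png

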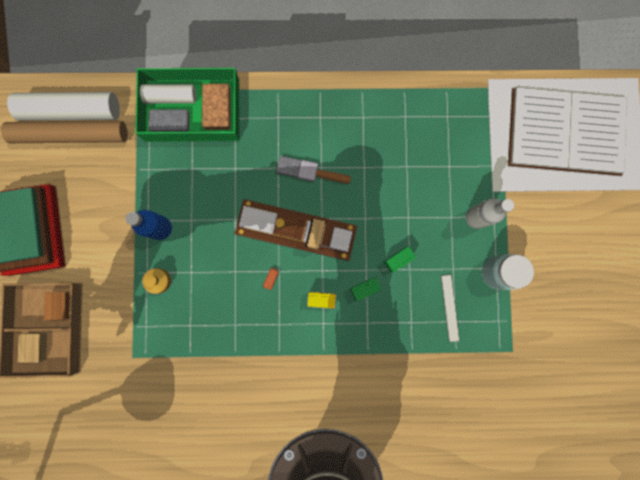

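The clamp lies around top px (295,230), with the sliding jaw and knob (280,223) to the left (world +y) and the block at (316,235). I'll enlarge both views.

Run:
```python
import cv2,numpy as np
a=cv2.imread("pics/top0.png")[190:270,225:365]; b=cv2.imread("pics/scene0.png")[225:330,275:380]
cv2.imwrite("pics/c1.png",cv2.resize(a,None,fx=5.7,fy=5.7,interpolation=cv2.INTER_CUBIC))
cv2.imwrite("pics/c2.png",cv2.resize(b,None,fx=5.7,fy=5.7,interpolation=cv2.INTER_CUBIC))
```

```text
(no output)
```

View pics/c1.png

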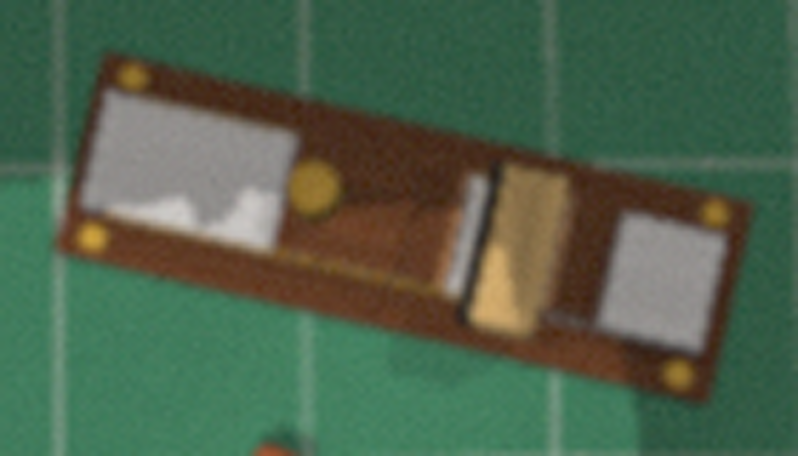

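View pics/c2.png

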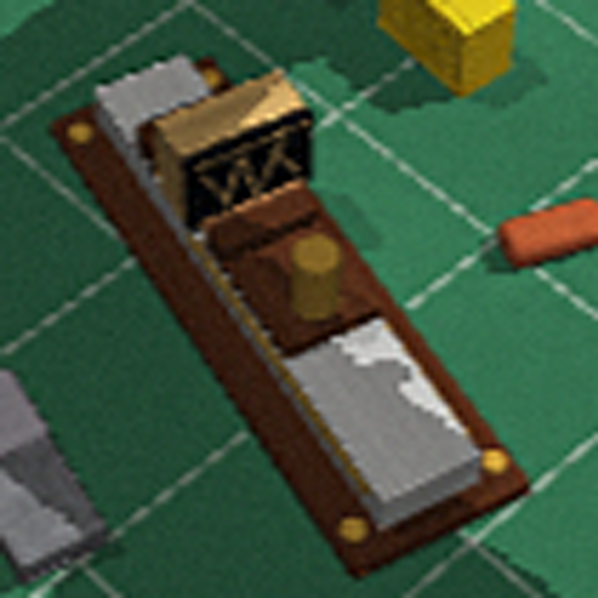

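```bash
cat > geo.py <<'E'
import numpy as np, cv2
from workcell import imaging
P={n:imaging.camera_params(n) for n in("scene","top")}
def proj(n,p):
    p=np.atleast_2d(p); q=p@P[n]["view"][:3,:3].T+P[n]["view"][:3,3]; s=q[:,:2]/q[:,2:]
    s=s*(1+P[n]["k1"]*(s**2).sum(1,keepdims=True)); K=P[n]["K"]
    return s*[K[0,0],K[1,1]]+K[:2,2]
def clampw(c,pts):  # clamp frame -> world, c=(x,y,yaw)
    pts=np.atleast_2d(np.array(pts,float)); r=np.array([[np.cos(c[2]),-np.sin(c[2])],[np.sin(c[2]),np.cos(c[2])]])
    return np.c_[pts[:,:2]@r.T+c[:2],pts[:,2]]
E
python3 - <<'E'
from geo import *
from scipy.optimize import least_squares
T=lambda l:np.array(l)/5.7+[225,190]-.4
S=lambda l:np.array(l)/5.7+[275,225]-.4
def model(v):
    c=v[:3]; j=v[3]; bx,by,bt=v[4:]
    foot=lambda s:[s[0]*.042,.18 if s[1]>0 else -.09,.01]
    blk=clampw((bx,by,bt),[[.03,.015,.074],[.03,-.015,.074],[-.03,-.015,.074],[-.03,.015,.074]])
    kn=[[0,.072+j,.072]]
    t=[foot((1,1)),foot((1,-1)),foot((-1,-1)),foot((-1,1))]
    A=np.r_[proj("top",clampw(c,t)),proj("top",clampw(c,kn)),proj("top",clampw(c,blk))]
    s=[foot((1,-1)),foot((-1,1)),foot((1,1))]
    B=np.r_[proj("scene",clampw(c,s)),proj("scene",clampw(c,kn)),proj("scene",clampw(c,blk))]
    return np.r_[A,B]
obs=np.r_[T([(108,52),(750,203),(708,402),(60,252),(314,186),(498,165),(572,178),(532,335),(462,320)]),
 S([(52,128),(528,488),(358,577),(319,252),(187,170+55-55-0),(155,125),(285,72),(312,113)])]
# scene block top: +x+y, +x-y, -x-y, -x+y
r=least_squares(lambda v:(model(v)-obs).ravel(),[.53,0,-.2,.002,.53,0,-.2],loss="soft_l1")
print(r.x.round(4)); print((model(r.x)-obs).round(1).tolist())
d=r.x[4:6]-r.x[:2]; c,s=np.cos(r.x[2]),np.sin(r.x[2]); print("block in clamp",d@[c,s],d@[-s,c])
print("knob",clampw(r.x[:3],[0,.072+r.x[3],.06]))
E
```

```text
[ 0.5637  0.0173 -0.2432  0.0056 -0.0054 -0.0017 -0.0084]
[[-1.5, -0.9], [0.5, -0.5], [-0.3, 0.2], [-2.0, -0.6], [-0.5, -0.0], [-1.0, -0.7], [-0.4, 0.3], [0.0, -0.2], [-1.3, -0.9], [-0.6, -1.8], [1.3, -1.6], [-0.6, -1.8], [-0.2, -0.7], [0.1, -1.5], [-0.2, -1.9], [-1.0, -1.6], [0.4, -0.7]]
block in clamp -0.5478195473448871 -0.15552422513176675
knob [[0.58240726 0.09259379 0.06      ]]
```

carry_out(
  increments=[
    {"delta_pos": [-0.89,-0.625,0]},
    {"delta_pos": [-0.89,-0.625,0]},
    {"delta_pos": [-0.89,-0.625,0]},
    {"delta_pos": [-0.89,-0.625,0]},
    {"delta_pos": [-0.89,-0.625,0]},
    {"delta_pos": [-0.89,-0.625,0]},
    {"delta_pos": [-0.89,-0.625,0]},
    {"delta_pos": [-0.89,-0.625,0]},
    {"delta_pos": [-0.89,-0.625,0]},
    {"delta_pos": [-0.89,-0.625,0]},
  ],
  claw=50,
)

```text
validation failed for argument at $.in...
```

carry_out(
  increments=[
    {"delta_pos": [-0.89,-0.625,0]},
    {"delta_pos": [-0.89,-0.625,0]},
    {"delta_pos": [-0.89,-0.625,0]},
    {"delta_pos": [-0.89,-0.625,0]},
    {"delta_pos": [-0.89,-0.625,0]},
    {"delta_pos": [-0.89,-0.625,0]},
    {"delta_pos": [-0.89,-0.625,0]},
    {"delta_pos": [-0.89,-0.625,0]},
    {"delta_pos": [-0.89,-0.625,0]},
    {"delta_pos": [-0.89,-0.625,0]},
  ],
)

```text
validation failed for argument at $.in...
```

carry_out(
  increments=[
    {"delta_pos": [0,0,0],"roll": 0.0376},
    {"delta_pos": [0,0,0],"roll": 0.0376},
    {"delta_pos": [0,0,0],"roll": 0.0376},
    {"delta_pos": [0,0,0],"roll": 0.0376},
    {"delta_pos": [0,0,0],"roll": 0.0376},
    {"delta_pos": [0,0,0],"roll": 0.0376},
    {"delta_pos": [0,0,0],"roll": 0.0376},
    {"delta_pos": [0,0,0],"roll": 0.0376},
    {"delta_pos": [0,0,0],"roll": 0.0376},
    {"delta_pos": [0,0,0],"roll": 0.0376},
  ],
)

```text
t: 0.93
ee_pos: [0.1719, 0.6006, 0.2074]
tool_rot: [0.0, 0.669, 0.743, -0.0]
wrist_force: [-0.3, 0.0, 0.5]
width: 0.0851
grasp_force: 0.0
```

carry_out(
  increments=[
    {"delta_pos": [0,0,0],"roll": 0.0376},
    {"delta_pos": [0,0,0],"roll": 0.0376},
    {"delta_pos": [0,0,0],"roll": 0.0376},
    {"delta_pos": [0,0,0]},
    {"delta_pos": [0,0,0]},
    {"delta_pos": [0,0,0]},
  ],
)

```text
validation failed for argument at $.in...
```

carry_out(
  increments=[
    {"delta_pos": [0,0,0],"roll": 0.0376},
    {"delta_pos": [0,0,0],"roll": 0.0376},
    {"delta_pos": [0,0,0],"roll": 0.0376},
    {"delta_pos": [0,0,0],"roll": 0},
  ],
  claw=50,
)

```text
t: 1.27
ee_pos: [0.1717, 0.6006, 0.2073]
tool_rot: [0.0, 0.789, 0.614, -0.0]
wrist_force: [0.1, -0.2, 0.4]
width: 0.0499
grasp_force: 0.0
```

carry_out(
  increments=[
    {"delta_pos": [-0.657,0.868,0],"roll": 0},
    {"delta_pos": [-0.657,0.868,0],"roll": 0},
    {"delta_pos": [-0.657,0.868,0],"roll": 0},
    {"delta_pos": [-0.657,0.868,0],"roll": 0},
    {"delta_pos": [-0.657,0.868,0],"roll": 0},
    {"delta_pos": [-0.657,0.868,0],"roll": 0},
    {"delta_pos": [-0.657,0.868,0],"roll": 0},
    {"delta_pos": [-0.657,0.868,0],"roll": 0},
    {"delta_pos": [-0.657,0.868,0],"roll": 0},
    {"delta_pos": [-0.657,0.868,0],"roll": 0},
  ],
)

```text
t: 2.1
ee_pos: [0.3779, 0.3453, 0.2078]
tool_rot: [0.0, 0.786, 0.618, -0.0]
wrist_force: [-0.3, 0.4, 0.0]
width: 0.0499
grasp_force: 0.0
```

carry_out(
  increments=[
    {"delta_pos": [-0.657,0.868,0],"roll": 0},
    {"delta_pos": [-0.657,0.868,0],"roll": 0},
    {"delta_pos": [-0.657,0.868,0],"roll": 0},
    {"delta_pos": [-0.657,0.868,0],"roll": 0},
    {"delta_pos": [-0.657,0.868,0],"roll": 0},
    {"delta_pos": [-0.657,0.868,0],"roll": 0},
    {"delta_pos": [-0.657,0.868,0],"roll": 0},
    {"delta_pos": [-0.657,0.868,0],"roll": 0},
    {"delta_pos": [-0.657,0.868,0],"roll": 0},
    {"delta_pos": [-0.657,0.868,0],"roll": 0},
  ],
)

```text
t: 2.93
ee_pos: [0.583, 0.0913, 0.2076]
tool_rot: [-0.0, 0.786, 0.618, -0.0]
wrist_force: [0.4, 0.5, 0.2]
width: 0.0502
grasp_force: 0.0
```

carry_out(
  increments=[
    {"delta_pos": [0,0,0],"roll": 0},
    {"delta_pos": [0,0,0],"roll": 0},
  ],
)

```text
t: 3.1
ee_pos: [0.5829, 0.0902, 0.2075]
tool_rot: [0.0, 0.788, 0.616, -0.0]
wrist_force: [-1.1, 0.6, -0.6]
width: 0.0502
grasp_force: 0.0
```

carry_out(
  increments=[
    {"delta_pos": [0.08,0,0.78],"roll": 0},
    {"delta_pos": [0,0,0.78],"roll": 0},
    {"delta_pos": [0,0,0.78],"roll": 0},
    {"delta_pos": [0,0,0.78],"roll": 0},
    {"delta_pos": [0,0,0.78],"roll": 0},
    {"delta_pos": [0,0,0.78],"roll": 0},
    {"delta_pos": [0,0,0.78],"roll": 0},
    {"delta_pos": [0,0,0],"roll": 0},
    {"delta_pos": [0,0,0],"roll": 0},
  ],
)

```text
t: 3.85
ee_pos: [0.5814, 0.0961, 0.0434]
tool_rot: [-0.001, 0.787, 0.617, -0.001]
wrist_force: [0.4, -0.4, 0.7]
width: 0.05
grasp_force: 0.0
```

```bash
cat > snap.py <<'E'
import sys,cv2,numpy as np
from workcell import imaging
n,out=sys.argv[1:3]; x,y,w,h=map(int,sys.argv[3:7])
cv2.imwrite(f"pics/{out}.png",cv2.resize(imaging.grab_frame(n)[y:y+h,x:x+w],None,fx=5,fy=5,interpolation=cv2.INTER_CUBIC))
E
python3 snap.py scene s1 260 180 130 120
```

```text
(no output)
```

View pics/s1.png

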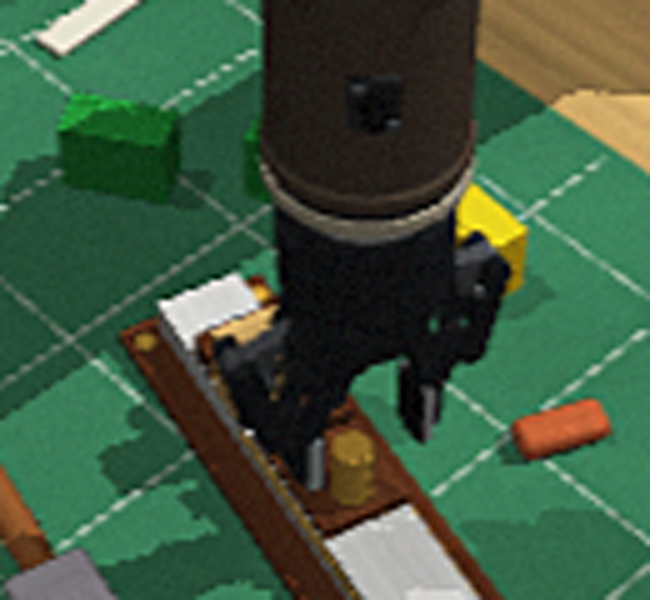

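Run:
```python
from geo import *
c=(.5637,.0173,-.2432)
for y in (.07,.0776,.085,.09):
  print(y,((proj("scene",clampw(c,[[0,y,.072],[0,y,.038]]))-[260,180])*5).round().tolist())
x=[.5814,.0961]
import math
u=np.array([.9706,-.2406])
for s in(-.025,0,.025): print(s,((proj("scene",[*(x+s*u),.0434])-[260,180])*5).round().tolist())
```

```text
0.07 [[344.0, 429.0], [343.0, 475.0]]
0.0776 [[352.0, 440.0], [351.0, 486.0]]
0.085 [[360.0, 451.0], [359.0, 497.0]]
0.09 [[366.0, 459.0], [364.0, 505.0]]
-0.025 [[404.0, 461.0]]
0 [[358.0, 482.0]]
0.025 [[311.0, 503.0]]
```

carry_out(
  increments=[
    {"delta_pos": [-0.08,0.05,0],"roll": 0},
    {"delta_pos": [0,0,0],"roll": 0},
    {"delta_pos": [0,0,0],"roll": 0},
    {"delta_pos": [0,0,0],"roll": 0},
    {"delta_pos": [0,0,0],"roll": 0},
    {"delta_pos": [0,0,0],"roll": 0},
  ],
  claw=10,
  newtons=30,
)

```text
t: 4.4
ee_pos: [0.583, 0.0928, 0.0455]
tool_rot: [-0.001, 0.788, 0.616, 0.0]
wrist_force: [-7.1, 0.0, 12.3]
width: 0.0175
grasp_force: 29.0
```

carry_out(
  increments=[
    {"delta_pos": [0.1,0,-0.05],"roll": 0},
    {"delta_pos": [0.2,0,0],"roll": 0},
    {"delta_pos": [0.2,0,0],"roll": 0},
    {"delta_pos": [0.2,0,0],"roll": 0},
    {"delta_pos": [0.2,0,0],"roll": 0},
    {"delta_pos": [0.2,0,0],"roll": 0},
    {"delta_pos": [0.15,0,0],"roll": 0},
    {"delta_pos": [0,0,0],"roll": 0},
    {"delta_pos": [0,0,0],"roll": 0},
  ],
)

```text
t: 5.15
ee_pos: [0.5922, 0.13, 0.0458]
tool_rot: [-0.001, 0.787, 0.616, 0.0]
wrist_force: [-4.1, 2.9, 1.9]
width: 0.0167
grasp_force: 31.1
```

```bash
python3 snap.py scene s2 260 180 130 120
```

```text
(no output)
```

View pics/s2.png

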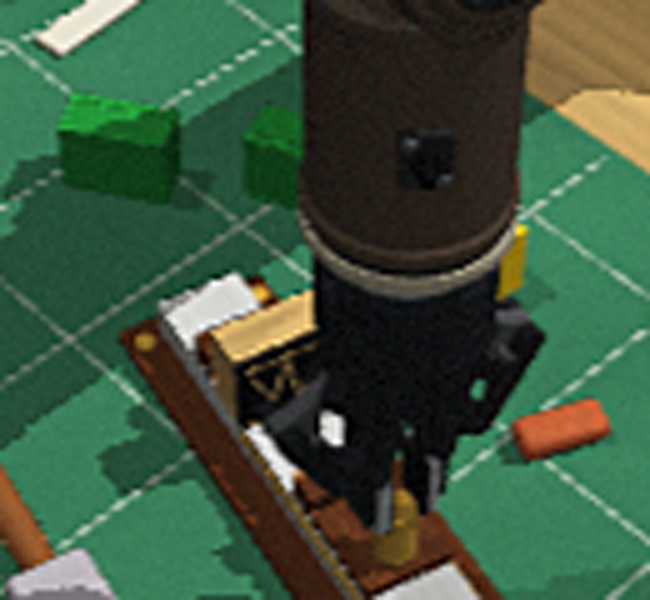

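carry_out(
  increments=[
    {"delta_pos": [0,0,0],"roll": 0},
    {"delta_pos": [0,0,0],"roll": 0},
    {"delta_pos": [0,0,0],"roll": 0},
    {"delta_pos": [0,0,-1],"roll": 0},
    {"delta_pos": [0,0,-1],"roll": 0},
    {"delta_pos": [0,0,-1],"roll": 0},
  ],
  claw=85,
  newtons=20,
)

```text
t: 5.7
ee_pos: [0.593, 0.128, 0.1366]
tool_rot: [0.0, 0.788, 0.616, -0.0]
wrist_force: [1.6, -0.6, -0.6]
width: 0.0844
grasp_force: 0.0
```

carry_out(
  increments=[
    {"delta_pos": [-0.975,-0.02,0],"roll": 0},
    {"delta_pos": [-0.975,-0.02,0],"roll": 0},
    {"delta_pos": [-0.975,-0.02,0],"roll": 0},
    {"delta_pos": [-0.975,-0.02,0],"roll": 0},
    {"delta_pos": [0,0,0],"roll": 0},
    {"delta_pos": [0,0,0],"roll": 0},
  ],
)

```text
t: 6.2
ee_pos: [0.5624, 0.0133, 0.1361]
tool_rot: [0.001, 0.789, 0.614, 0.0]
wrist_force: [1.1, 0.5, -0.6]
width: 0.0851
grasp_force: 0.0
```

```bash
python3 snap.py scene s3 260 180 130 120
cat > where.py <<'E'
from geo import *; from workcell import robot
s=robot.get_state(); d=s["ee_pos"]-[.5637,.0173,.03]; c=-.2432
print("clamp x,y,z-bed",(d[0]*np.cos(c)+d[1]*np.sin(c)).round(4),(-d[0]*np.sin(c)+d[1]*np.cos(c)).round(4),d[2].round(4),s["wrist_force"].round(1),s["width"],s["grasp_force"],s["t"])
E
python3 where.py
```

```text
clamp x,y,z-bed -0.0004 -0.0022 0.106 [ 0.5  0.7 -0.3] 0.08515972579447988 0.0 6.25
```

View pics/s3.png

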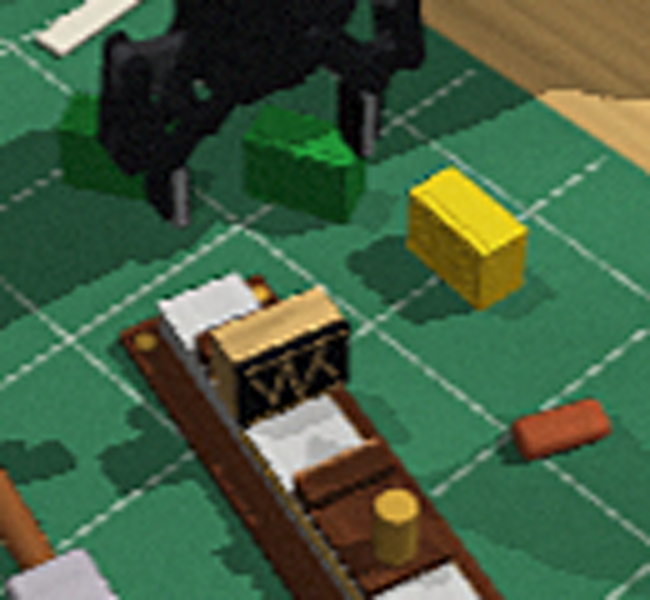

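The jaw is open (knob top at crop px (397,501)), and the block still stands against the fixed jaw (top centre at about (279,330)).

Run:
```python
from geo import *
c=(.5637,.0173,-.2432)
for p in ([-.0054,-.0017,.074],[0,-.001,.074],[-.0054,.003,.074],[0,.118,.072]): print(p,((proj("scene",clampw(c,p))-[260,180])*5).round())
```

```text
[-0.0054, -0.0017, 0.074] [[278. 321.]]
[0, -0.001, 0.074] [[269. 326.]]
[-0.0054, 0.003, 0.074] [[283. 327.]]
[0, 0.118, 0.072] [[397. 502.]]
```

carry_out(
  increments=[
    {"delta_pos": [0.07,-0.09,0],"roll": 0},
    {"delta_pos": [0,0,0.67],"roll": 0},
    {"delta_pos": [0,0,0.67],"roll": 0},
    {"delta_pos": [0,0,0.67],"roll": 0},
    {"delta_pos": [0,0,0.67],"roll": 0},
    {"delta_pos": [0,0,0.67],"roll": 0},
    {"delta_pos": [0,0,0],"roll": 0},
    {"delta_pos": [0,0,0],"roll": 0},
  ],
)

```text
t: 6.92
ee_pos: [0.5596, 0.0195, 0.0344]
tool_rot: [-0.001, 0.787, 0.617, -0.001]
wrist_force: [-0.4, -0.4, 1.3]
width: 0.0848
grasp_force: 0.0
```

carry_out(
  increments=[
    {"delta_pos": [0,0,0],"roll": 0},
    {"delta_pos": [0,0,0],"roll": 0},
    {"delta_pos": [0,0,0],"roll": 0},
    {"delta_pos": [0,0,0],"roll": 0},
    {"delta_pos": [0,0,0],"roll": 0},
    {"delta_pos": [0,0,0],"roll": 0},
  ],
  claw=52,
  newtons=20,
)

```text
t: 7.42
ee_pos: [0.5611, 0.0188, 0.0364]
tool_rot: [0.0, 0.788, 0.616, 0.001]
wrist_force: [-1.0, 0.6, 6.6]
width: 0.0594
grasp_force: 21.6
```

```bash
python3 where.py
```

```text
clamp x,y,z-bed -0.0028 0.0009 0.0064 [-1.   0.6  6.6] 0.05942624824430327 21.558994352817535 7.4167
```

carry_out(
  increments=[
    {"delta_pos": [-0.082,0,-0.047],"roll": 0},
    {"delta_pos": [-0.082,0,-0.047],"roll": 0},
    {"delta_pos": [-0.083,0,-0.038],"roll": 0},
    {"delta_pos": [-0.083,0,-0.038],"roll": 0},
    {"delta_pos": [-0.09,0,-0.015],"roll": 0},
    {"delta_pos": [-0.09,0,-0.015],"roll": 0},
    {"delta_pos": [0,0,0],"roll": 0},
  ],
)

```text
t: 8.0
ee_pos: [0.5572, 0.0049, 0.0417]
tool_rot: [-0.0, 0.788, 0.616, 0.001]
wrist_force: [1.8, 5.2, -0.0]
width: 0.0595
grasp_force: 21.9
```

```bash
python3 where.py
```

```text
clamp x,y,z-bed -0.0034 -0.0136 0.0117 [ 1.8  5.2 -0. ] 0.059496738888113083 21.94900631904602 8.0
```

Contact force is about 5 N against the jaw, as planned. I'll continue the arc.

carry_out(
  increments=[
    {"delta_pos": [-0.088,0,0.017],"roll": 0},
    {"delta_pos": [-0.088,0,0.017],"roll": 0},
    {"delta_pos": [-0.083,0,0.032],"roll": 0},
    {"delta_pos": [-0.083,0,0.032],"roll": 0},
    {"delta_pos": [-0.067,0,0.058],"roll": 0},
    {"delta_pos": [-0.067,0,0.058],"roll": 0},
    {"delta_pos": [0,0,0],"roll": 0},
    {"delta_pos": [0,0,0],"roll": 0},
  ],
)

```text
t: 8.67
ee_pos: [0.5546, -0.0093, 0.0359]
tool_rot: [0.0, 0.788, 0.616, 0.002]
wrist_force: [0.3, 3.9, 7.3]
width: 0.0594
grasp_force: 22.5
```

```bash
python3 where.py;python3 snap.py scene s4 260 180 130 120
```

```text
clamp x,y,z-bed -0.0024 -0.028 0.0059 [0.3 3.9 7.3] 0.05935838645857063 22.50280201435089 8.6667
```

View pics/s4.png

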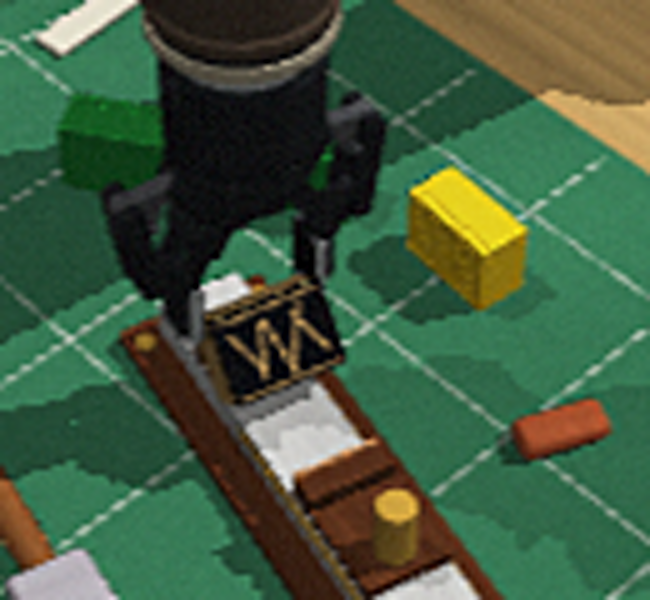

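carry_out(
  increments=[
    {"delta_pos": [0,0,-0.35],"roll": 0},
    {"delta_pos": [0,0,-0.35],"roll": 0},
    {"delta_pos": [0.41,0,0],"roll": 0},
    {"delta_pos": [0.41,0,0],"roll": 0},
    {"delta_pos": [0.41,0,0],"roll": 0},
    {"delta_pos": [0,0,0],"roll": 0},
    {"delta_pos": [0,0,0.25],"roll": 0},
    {"delta_pos": [0,0,0.25],"roll": 0},
    {"delta_pos": [0,0,0.15],"roll": 0},
    {"delta_pos": [0,0,0],"roll": 0},
  ],
)

```text
t: 9.55
ee_pos: [0.5607, 0.0248, 0.0345]
tool_rot: [-0.0, 0.788, 0.616, -0.001]
wrist_force: [-0.3, 0.4, -1.2]
width: 0.0596
grasp_force: 22.0
```

```bash
python3 where.py
```

```text
clamp x,y,z-bed -0.0047 0.0065 0.0045 [-0.3  0.4 -1.2] 0.05962384337170952 21.984786987304688 9.55
```

carry_out(
  increments=[
    {"delta_pos": [0.1,0,0.1],"roll": 0},
    {"delta_pos": [0,0,0.1],"roll": 0},
    {"delta_pos": [0,0,0.1],"roll": 0},
    {"delta_pos": [0,0,0],"roll": 0},
  ],
)

```text
t: 9.88
ee_pos: [0.5617, 0.0253, 0.0285]
tool_rot: [0.0, 0.789, 0.615, -0.001]
wrist_force: [-10.9, -7.0, 25.5]
width: 0.0592
grasp_force: 30.8
```

carry_out(
  increments=[
    {"delta_pos": [0,0,0.05],"roll": 0},
    {"delta_pos": [0,0,0.05],"roll": 0},
    {"delta_pos": [0,0,0],"roll": 0},
  ],
)

```text
t: 10.13
ee_pos: [0.5615, 0.0247, 0.0262]
tool_rot: [0.0, 0.789, 0.614, -0.001]
wrist_force: [-13.8, -9.2, 34.5]
width: 0.0596
grasp_force: 34.4
```

```bash
python3 where.py
```

```text
clamp x,y,z-bed -0.0039 0.0067 -0.0038 [-13.8  -9.2  34.5] 0.05955170251796154 34.43248361349106 10.1333
```

Run:
```python
import cv2,numpy as np
from workcell import imaging
f=lambda n,x,y,w,h:cv2.resize(imaging.grab_frame(n)[y:y+h,x:x+w],(400,500),interpolation=cv2.INTER_CUBIC)
cv2.imwrite("pics/s5.png",np.hstack([f("scene",290,215,60,75),f("top",290,205,60,75)]))
```

```text
(no output)
```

View pics/s5.png

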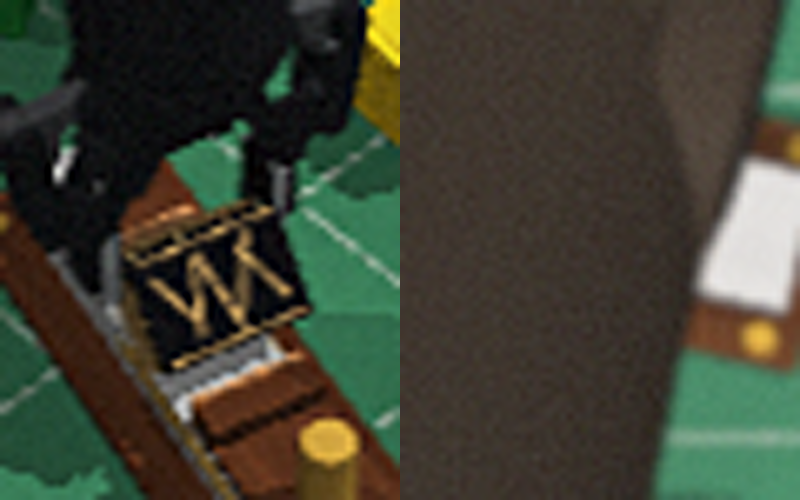

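carry_out(
  increments=[
    {"delta_pos": [0,0,-0.27],"roll": 0},
    {"delta_pos": [0,0,0],"roll": 0},
    {"delta_pos": [0.3,0,0],"roll": 0},
    {"delta_pos": [0.3,0,0],"roll": 0},
    {"delta_pos": [0,0,0],"roll": 0},
    {"delta_pos": [0,0,0],"roll": 0},
  ],
)

```text
t: 10.73
ee_pos: [0.5673, 0.047, 0.0319]
tool_rot: [0.0, 0.787, 0.616, -0.0]
wrist_force: [-0.2, -1.9, 2.3]
width: 0.0592
grasp_force: 31.0
```

carry_out(
  increments=[
    {"delta_pos": [0,0,0.08],"roll": 0},
    {"delta_pos": [0,0,0.08],"roll": 0},
    {"delta_pos": [0,0,0],"roll": 0},
  ],
)

```text
t: 10.98
ee_pos: [0.567, 0.0451, 0.0277]
tool_rot: [0.0, 0.788, 0.616, -0.0]
wrist_force: [-4.7, -5.6, 14.0]
width: 0.0592
grasp_force: 34.5
```

```bash
python3 where.py
```

```text
clamp x,y,z-bed -0.0035 0.0278 -0.0023 [-4.7 -5.6 14. ] 0.05924195906862522 34.451444149017334 10.9833
```

carry_out(
  increments=[
    {"delta_pos": [-0.074,0,0.02],"roll": 0},
    {"delta_pos": [-0.074,0,0.03],"roll": 0},
    {"delta_pos": [-0.065,0,0.04],"roll": 0},
    {"delta_pos": [-0.065,0,0.04],"roll": 0},
    {"delta_pos": [0,0,0],"roll": 0},
  ],
  claw=56,
  newtons=20,
)

```text
t: 11.4
ee_pos: [0.5652, 0.0394, 0.0235]
tool_rot: [-0.001, 0.787, 0.616, 0.001]
wrist_force: [-1.4, 3.6, 6.5]
width: 0.0595
grasp_force: 33.5
```

```bash
python3 where.py
```

```text
clamp x,y,z-bed -0.0038 0.0218 -0.0065 [-1.4  3.6  6.5] 0.059533891477876945 33.549782037734985 11.4
```

carry_out(
  increments=[
    {"delta_pos": [-0.06,0,0.04],"roll": 0},
    {"delta_pos": [-0.06,0,0.04],"roll": 0},
    {"delta_pos": [-0.05,0,0.04],"roll": 0},
    {"delta_pos": [-0.05,0,0.04],"roll": 0},
    {"delta_pos": [0,0,0],"roll": 0},
  ],
)

```text
t: 11.82
ee_pos: [0.5639, 0.0333, 0.0189]
tool_rot: [-0.001, 0.787, 0.616, 0.001]
wrist_force: [-1.5, 4.0, 7.4]
width: 0.0595
grasp_force: 34.8
```

```bash
python3 where.py
```

```text
clamp x,y,z-bed -0.0037 0.0155 -0.0111 [-1.5  4.   7.4] 0.059491470316460744 34.794214367866516 11.8167
```

carry_out(
  increments=[
    {"delta_pos": [-0.04,0,0.04],"roll": 0},
    {"delta_pos": [-0.03,0,0.04],"roll": 0},
    {"delta_pos": [0,0,0],"roll": 0},
  ],
)

```text
t: 12.07
ee_pos: [0.5633, 0.0309, 0.0165]
tool_rot: [-0.001, 0.787, 0.616, 0.001]
wrist_force: [-1.3, 3.1, 8.3]
width: 0.0597
grasp_force: 35.4
```

carry_out(
  increments=[
    {"delta_pos": [-0.03,0,0.04],"roll": 0},
    {"delta_pos": [-0.02,0,0.04],"roll": 0},
    {"delta_pos": [0,0,0],"roll": 0},
  ],
)

```text
t: 12.32
ee_pos: [0.5629, 0.029, 0.0143]
tool_rot: [-0.0, 0.788, 0.616, 0.001]
wrist_force: [-3.2, 1.7, 9.8]
width: 0.0596
grasp_force: 36.5
```

```bash
python3 where.py
```

```text
clamp x,y,z-bed -0.0036 0.0112 -0.0157 [-3.2  1.7  9.8] 0.059578046584920816 36.50830686092377 12.3167
```

Run:
```python
from geo import *
c=(.5637,.0173,-.2432)
f=imaging.grab_frame("scene"); np.save("f.npy",f)
def face(ye,th,x=-.0035):
    # ye: lowest edge y; block local v (thickness from pale face), w (from bottom)
    n=lambda a:np.array([a[0],a[1],a[2]])
    out=[]
    for xx in(-.03,.03):
        for v,w in((0,0),(.024,0),(.03,0),(.03,.044)):
            y=ye+v*np.cos(th)-w*np.sin(th); z=.03+v*np.sin(th)+w*np.cos(th)
            out.append([x+xx,y,z])
    return proj("scene",clampw(c,out)).round(1)
for th in(70,90): print(th,face(.035,np.radians(th)).tolist())
for u in (312,318,324): print(u,[ "%d:%d,%d,%d"%(v,*f[v,u]) for v in range(232,286)])
```

```text
70 [[333.3, 261.8], [335.2, 258.0], [335.7, 257.1], [327.0, 241.6], [311.6, 271.3], [313.1, 267.7], [313.5, 266.7], [305.0, 250.9]]
90 [[333.3, 261.8], [333.5, 255.4], [333.5, 253.7], [324.4, 241.8], [311.6, 271.3], [311.4, 264.9], [311.4, 263.3], [302.6, 251.0]]
312 ['232:18,18,15', '233:10,8,9', '234:18,18,16', '235:11,13,12', '236:15,10,12', '237:8,8,7', '238:17,15,14', '239:16,14,16', '240:12,11,10', '241:17,13,14', '242:16,15,14', '243:20,21,18', '244:12,11,10', '245:22,18,13', '246:14,8,5', '247:7,4,0', '248:27,31,34', '249:36,61,96', '250:40,65,94', '251:33,51,82', '252:30,59,95', '253:112,126,145', '254:61,54,49', '255:101,168,212', '256:45,74,93', '257:20,18,16', '258:35,41,49', '259:23,21,18', '260:31,27,27', '261:21,20,13', '262:26,21,21', '263:9,6,8', '264:14,26,38', '265:26,40,52', '266:37,61,76', '267:33,58,74', '268:31,53,71', '269:50,64,74', '270:36,59,75', '271:37,68,85', '272:31,69,87', '273:42,62,70', '274:40,54,60', '275:30,36,46', '276:9,21,42', '277:11,22,43', '278:16,27,47', '279:12,21,43', '280:19,31,51', '281:15,24,45', '282:19,31,56', '283:16,32,58', '284:12
[... 1085 characters left out ...]
243:86,122,57', '244:86,123,56', '245:84,124,55', '246:88,125,61', '247:90,127,55', '248:97,136,57', '249:36,43,17', '250:63,94,122', '251:27,27,28', '252:16,9,7', '253:13,8,6', '254:24,17,16', '255:23,19,18', '256:22,17,14', '257:20,13,8', '258:23,22,20', '259:73,118,149', '260:87,140,171', '261:54,83,101', '262:26,21,24', '263:20,14,14', '264:18,16,15', '265:23,18,16', '266:18,15,9', '267:81,123,149', '268:58,75,91', '269:12,15,21', '270:25,49,63', '271:48,63,75', '272:108,101,91', '273:101,147,207', '274:67,112,166', '275:27,46,89', '276:26,44,83', '277:28,47,86', '278:28,47,89', '279:31,51,95', '280:17,31,61', '281:18,23,40', '282:9,20,40', '283:19,42,80', '284:28,52,95', '285:22,40,81']
```

Run:
```python
from geo import *
c=(.5637,.0173,-.2432); f=np.load("f.npy")
o=np.array([293,228]); k=8
im=cv2.resize(f[228:298,293:343],None,fx=k,fy=k,interpolation=cv2.INTER_CUBIC); ov=im.copy()
def face(ye,th,x=-.0035):
    out=[]
    for xx in(-.03,.03):
        for v,w in((0,0),(.03,0),(.03,.044)):
            out.append([x+xx,ye+v*np.cos(th)-w*np.sin(th),.03+v*np.sin(th)+w*np.cos(th)])
    return proj("scene",clampw(c,out))+[0,1.6]
for ye,th,col in((.042,62,(0,255,0)),(.035,90,(0,0,255))):
    q=((face(ye,np.radians(th))-o+.5)*k).astype(int)
    for l in((0,1,2),(3,4,5),(0,3),(1,4),(2,5)): cv2.polylines(ov,[q[list(l)]],False,col,1)
cv2.imwrite("pics/s6.png",np.hstack([im,ov]))
```

```text
(no output)
```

View pics/s6.png

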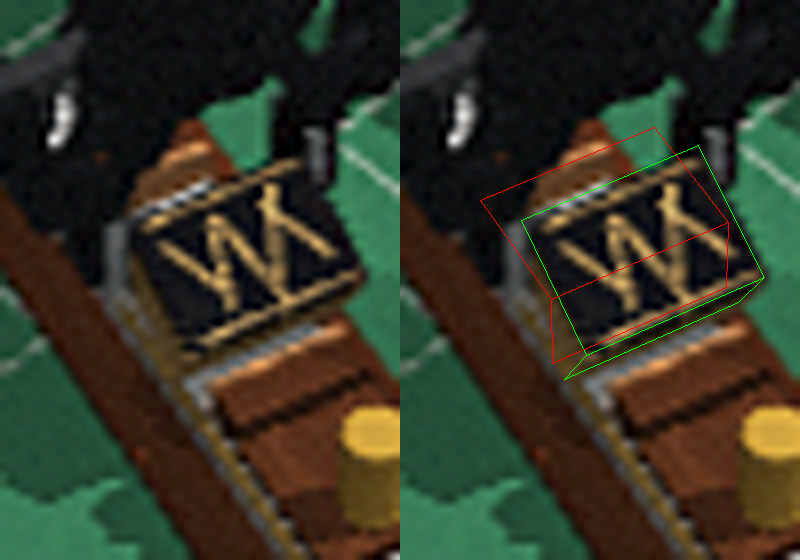

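The block is tilted about 63°, with its lower edge on the bed (crop px 185,355). I'll relax the grip in small steps so it settles under light friction.

carry_out(
  increments=[
    {"delta_pos": [0,0,0],"roll": 0},
    {"delta_pos": [0,0,0],"roll": 0},
  ],
  claw=59.2,
  newtons=20,
)

```text
t: 12.53
ee_pos: [0.5629, 0.029, 0.0143]
tool_rot: [-0.0, 0.788, 0.616, 0.001]
wrist_force: [-2.9, 1.0, 10.5]
width: 0.0595
grasp_force: 36.5
```

carry_out(
  increments=[
    {"delta_pos": [0,0,0],"roll": 0},
  ],
  claw=59.5,
)

```text
t: 12.62
ee_pos: [0.5629, 0.029, 0.0142]
tool_rot: [-0.0, 0.788, 0.616, 0.001]
wrist_force: [-1.3, 1.5, 6.9]
width: 0.0596
grasp_force: 23.7
```

carry_out(
  increments=[
    {"delta_pos": [0,0,0],"roll": 0},
  ],
  claw=59.7,
)

```text
t: 12.7
ee_pos: [0.5628, 0.0288, 0.0141]
tool_rot: [-0.0, 0.788, 0.616, 0.0]
wrist_force: [-1.4, 0.1, 4.1]
width: 0.0596
grasp_force: 14.3
```

carry_out(
  increments=[
    {"delta_pos": [0,0,0],"roll": 0},
  ],
  claw=59.85,
)

```text
t: 12.78
ee_pos: [0.5627, 0.0286, 0.0138]
tool_rot: [-0.0, 0.788, 0.616, 0.0]
wrist_force: [0.2, 0.5, 1.8]
width: 0.0599
grasp_force: 7.3
```

carry_out(
  increments=[
    {"delta_pos": [0,0,0],"roll": 0},
  ],
  claw=59.95,
)

```text
t: 12.87
ee_pos: [0.5625, 0.0283, 0.0136]
tool_rot: [-0.0, 0.788, 0.616, 0.0]
wrist_force: [0.5, 0.9, 0.3]
width: 0.06
grasp_force: 2.8
```

carry_out(
  increments=[
    {"delta_pos": [0,0,0],"roll": 0},
  ],
  claw=60.0,
)

```text
t: 12.95
ee_pos: [0.5623, 0.0281, 0.0135]
tool_rot: [-0.0, 0.788, 0.616, -0.0]
wrist_force: [0.3, 0.1, -0.3]
width: 0.0596
grasp_force: 0.9
```

Grip is down to 0.9 N. I'll keep relaxing and measure the tilt from the image.

carry_out(
  increments=[
    {"delta_pos": [0,0,0],"roll": 0},
  ],
  claw=60.05,
)

```text
t: 13.03
ee_pos: [0.5622, 0.0279, 0.0135]
tool_rot: [-0.0, 0.788, 0.616, -0.0]
wrist_force: [-0.1, 0.1, -0.0]
width: 0.0601
grasp_force: 0.1
```

carry_out(
  increments=[
    {"delta_pos": [0,0,0],"roll": 0},
  ],
  claw=60.15,
)

```text
t: 13.12
ee_pos: [0.5623, 0.0278, 0.0136]
tool_rot: [-0.0, 0.788, 0.616, -0.0]
wrist_force: [-1.1, 0.7, -0.4]
width: 0.0601
grasp_force: 0.1
```

```bash
cat > prof.py <<'E'
from geo import *
f=imaging.grab_frame("scene").astype(int); np.save("f2.npy",f)
def cls(p):
    b,g,r=p
    if max(p)<50: return "#"
    if g>1.4*r: return "g"
    if r>1.35*b: return "w" if r>65 and g>.55*r else "r"
    return "."
for v in range(236,288): print(v,"".join(cls(f[v,u]) for u in range(296,346)))
E
python3 prof.py
```

```text
236 ...############################################gg.
237 .#############################g################ggg
238 #####.########################gg##############...g
239 ####..######################ggg.#############ggggg
240 ####..###################gggggg##########gg..ggggg
241 ####..#################gggggggg#########gg...ggggg
242 ###...###############rggggggggg#########gggggggggg
243 ####..#############wrrwgggggggg########..ggggggggg
244 ###..##############rrrrgggggggg####...#ggggggggggg
245 ###..#############rrrwrwggggggg#####..#ggggggggggg
246 ###..#############rwwwwwwgggggg#####..#.gggggggggg
247 #################wwwwwwwrwggrww#####..#g..gggggggg
248 ################wwwwwwwwrrrwr#######..#ggg.ggggggg
249 ##############rwwwwwwwwwww##########..#gggg.gggggg
250 ##############wwwwwwwwww##rw########..gggggg..gggg
251 #############rwwwr#www####rw########..ggggggg..ggg
252 #############ww#www########wwr######.ggggggggggggg
253 #############rwww###w######wwwww#####ggggggggggg..
254 #############ww#####www####ww#rwww###gggggggggggg.
255 ##########...#######r#wwr##ww###rwww##gggggggggggg

[... 1059 characters left out ...]
rr####rrw.....wwwrrrrrrrrrrwwr####rrwggg
276 ggggggg#rrrrr####.rw...wwrrrrwrrrwwrrr####wwrrr.gg
277 ggggggg##rrrr####rrww..wrrrrrrrwwww#####wrrrrrrwgg
278 gggggggg#rrrrr####rww...#rrrrwwww#####wwrrrwwrrrrg
279 ggggggggg##rrrr####.wwwr#rrrwrrr####rwwrwwwwwwwwrr
280 gggggggggg##rrrrr##r.www##wwr####rwwrrrwwwwwwwwwwr
281 gggggggggg##rrrr####rrwwr######rrrrrwrrwwwwwwwwwwr
282 ggggggggggg#rr#rr####..ww####wrwrrwrrrrwwwwwwwwwwr
283 gggggggggggg#rwrrr###r.ww..wrwrrrrrrrrrwwwwwwwwwwr
284 gggggggggggg#rrrrrrrr#rrwwrrrrwrwwwwwwrwwwwwwwwwwr
285 ggggggggggggg#rrrrrrrr#.www#rrrrrwrrwrrwwwwwwwwwwr
286 gggggggggggggg#rrrrrrrrr.ww..rrwrrrrrwrwwwwwwwwwwr
287 gggggggggggggg#rrrrrrrrrrwwwr#rrrrrrwrrwwwwwwwwwwr
```

The block now lies flat, black face up: the full wood front is visible below the ink, with its bottom edge at about y_c 0.045. Next I release, rise, and push the knob from behind.

carry_out(
  increments=[
    {"delta_pos": [0,0,0],"roll": 0},
    {"delta_pos": [0,0,0],"roll": 0},
    {"delta_pos": [0,0,0],"roll": 0},
    {"delta_pos": [0,0,-0.8],"roll": 0},
    {"delta_pos": [0,0,-0.8],"roll": 0},
    {"delta_pos": [0,0,-0.8],"roll": 0},
    {"delta_pos": [0,0,-0.8],"roll": 0},
    {"delta_pos": [0,0,-0.8],"roll": 0},
    {"delta_pos": [0,0,0],"roll": 0},
  ],
  claw=76,
)

```text
t: 13.92
ee_pos: [0.5652, 0.0276, 0.1382]
tool_rot: [0.002, 0.788, 0.616, 0.003]
wrist_force: [1.0, -0.7, 0.7]
width: 0.0757
grasp_force: 0.0
```

carry_out(
  increments=[
    {"delta_pos": [0.95,0.03,0],"roll": 0},
    {"delta_pos": [0.95,0.03,0],"roll": 0},
    {"delta_pos": [0.95,0.03,0],"roll": 0},
    {"delta_pos": [0.95,0.03,0],"roll": 0},
    {"delta_pos": [0.95,0.03,0],"roll": 0},
    {"delta_pos": [0.1,0,0],"roll": 0},
    {"delta_pos": [0,0,0],"roll": 0},
    {"delta_pos": [0,0,0],"roll": 0},
  ],
  claw=0,
)

```text
t: 14.58
ee_pos: [0.6016, 0.1673, 0.1333]
tool_rot: [0.0, 0.788, 0.616, -0.001]
wrist_force: [-1.4, -0.2, 0.1]
width: 0.0001
grasp_force: 0.0
```

```bash
python3 where.py
python3 - <<'E'
from geo import *
c=(.5637,.0173,-.2432)
f=imaging.grab_frame("top"); np.save("ft.npy",f)
print(proj("top",clampw(c,[[0,.118,.072],[0,.023,.06],[0,-.028,.046],[0,.155,.05]])).round(1))
def cls(p):
    b,g,r=map(int,p)
    if max(b,g,r)<38: return "#"
    if g>1.3*r: return "g"
    if min(b,g,r)>105: return "."
    return "w" if r>105 else "r"
for v in range(205,262): print(v,"".join(cls(f[v,u]) for u in range(262,352)))
E
```

```text
clamp x,y,z-bed 0.0007 0.1547 0.1033 [-1.4 -0.2  0.1] 0.00014076371252721043 0.0 14.5833
[[260.9 217.9]
 [304.  228.6]
 [326.7 234.7]
 [245.6 215.4]]
205 rrrrrrrrrrggggggrggggggggggggggggggggggggggggggggggggggggggggggggggggggggggggggggggggggggg
206 rrrrrrrrrrrrrrrrrggggggggggggggggggggggggggggggggggggggggggggggggggggggggggggggggggggggggg
207 rrrrrrrrrrrrrrrrrrrggggggggggggggggggggggggggggggggggggggggggggggggggggggggggggggggggggggg
208 rrrrrrrrrrrrrrrrrrrrrrrrgggggggggggggggggggggggggggggggggggggggggggggggggggggggggggggggggg
209 rrrrrrrrrrrrrrrrrrrrrrrrrrrrgggggggggggggggggggggggggggggggggggggggggggggggggggggggggggggg
210 wrrrrrrrrrrrrrrrrrrrrrrrrrrrrrrrgrgggggggggggggggggggggggggggggggggggggggggggggggggggggggg
211 wrrrrrrrrrrrrrrrrrrrrrrrrrrrrrrrrrrrrggggggggggggggggggggggggggggggggggggggggggggggggggggg
212 rrrrrrrrrrrrrrrrrrrrrrrrrrrrrrrrrrrrrrrrrggggggggggggggggggggggggggggggggggggggggggggggggg
213 wrrrrrrrrrwwwwwrrrrrrrrrrrrrrrrrrrrrrrrrrrrrrggggggggggggggggggggggggggggggggggggggggggggg
214 wwwrrrrrrwwwwwwwwwwwrrrrrrrrrrrrrrrrrrrrrrrrrrrrrrgggggggggggggggggggggggggggggggggggggggg

[... 3764 characters left out ...]
gggrrwwwwwwwwwwwwwwwwwwwwwwwwwwwrrg
255 gggggggggggggggggggggggggggggggggggggggggggggggggggggggggggg.rrrrrwwwwwwwwwwwwwwwwwwwwwrrg
256 ggggggggggggggggggggggggggggggggggggggggggggggggggggggggggggggggggrrrrwwwwwwwwwwwwwwwwwrrg
257 ggggggggggggggggggggggggggggggggggggggggggggggggggggggggggggggggggggggrrrrrwwwwwwwwwwwwrrg
258 gggggggggggggggggggggggggggggggggggggggggggggggggggggggggggggggggggggggggggrrrwwwwwwwwwrgg
259 gggggggggggggggggggggggggggggggggggggggggggggggggggggggggggggggggggggggggggggggrrwwwwwwrgg
260 gggggggggggggggggggggggggggggggggggggggggggggggggggggggggggggggggggggggggggggggggggrrrrggg
261 gggggggggggggggggggggggggggggggggggggggggggggggggggggggggggggggggggggggggggggggggggggggggg
```

carry_out(
  increments=[
    {"delta_pos": [0,0,0.7],"roll": 0},
    {"delta_pos": [0,0,0.7],"roll": 0},
    {"delta_pos": [0,0,0.7],"roll": 0},
    {"delta_pos": [0,0,0.68],"roll": 0},
    {"delta_pos": [0,0,0],"roll": 0},
    {"delta_pos": [0,0,0],"roll": 0},
  ],
)

```text
t: 15.13
ee_pos: [0.6013, 0.1662, 0.0501]
tool_rot: [-0.0, 0.788, 0.615, -0.001]
wrist_force: [0.6, -0.2, 0.7]
width: 0.0002
grasp_force: 0.0
```

carry_out(
  increments=[
    {"delta_pos": [-0.2,0,0],"roll": 0},
    {"delta_pos": [-0.2,0,0],"roll": 0},
    {"delta_pos": [-0.2,0,0],"roll": 0},
    {"delta_pos": [-0.2,0,0],"roll": 0},
    {"delta_pos": [0,0,0],"roll": 0},
  ],
)

```text
t: 15.55
ee_pos: [0.5963, 0.1425, 0.0513]
tool_rot: [0.0, 0.788, 0.615, 0.0]
wrist_force: [-0.6, -0.9, -0.5]
width: 0.0001
grasp_force: 0.0
```

```bash
python3 where.py
```

```text
clamp x,y,z-bed 0.0015 0.1294 0.0213 [-0.6 -0.9 -0.5] 6.970883372793152e-05 0.0 15.55
```

carry_out(
  increments=[
    {"delta_pos": [-0.1,0,0],"roll": 0},
    {"delta_pos": [-0.1,0,0],"roll": 0},
    {"delta_pos": [-0.1,0,0],"roll": 0},
  ],
)

```text
t: 15.8
ee_pos: [0.594, 0.136, 0.0505]
tool_rot: [-0.0, 0.788, 0.616, 0.0]
wrist_force: [-0.4, 0.6, -0.0]
width: -0.0005
grasp_force: 0.0
```

carry_out(
  increments=[
    {"delta_pos": [-0.1,0,0],"roll": 0},
    {"delta_pos": [-0.1,0,0],"roll": 0},
  ],
)

```text
t: 15.97
ee_pos: [0.5925, 0.1299, 0.0504]
tool_rot: [-0.0, 0.788, 0.616, -0.0]
wrist_force: [0.1, -0.5, 0.5]
width: 0.0004
grasp_force: 0.0
```

carry_out(
  increments=[
    {"delta_pos": [-0.1,0,0],"roll": 0},
    {"delta_pos": [-0.1,0,0],"roll": 0},
  ],
)

```text
t: 16.13
ee_pos: [0.591, 0.1241, 0.0504]
tool_rot: [-0.0, 0.788, 0.616, -0.0]
wrist_force: [0.0, -0.3, -0.1]
width: -0.0003
grasp_force: 0.0
```

```bash
python3 where.py
```

```text
clamp x,y,z-bed 0.0008 0.1102 0.0204 [ 0.  -0.3 -0.1] -0.0002745237955987271 0.0 16.1333
```

```bash
sed -i 's/range(236,288)/range(250,300)/; s/range(296,346)/range(296,366)/' prof.py; python3 prof.py
```

```text
250 ...##rrrrwwwwwwwwwwwwwwww##########################################ggg
251 ....##rwwwwwwwwwwr#wwwr############################################ggg
252 r...##wwwwwwwwwrwwww##############################################gggg
253 r.....wwwwwwwrwwww#www#################################g#########ggggg
254 rr...##wwww#wwwr###wwww##.#############################gg#######gggggg
255 rrr...rwww#ww######rwwww..############################gggg######gggggg
256 rrr....ww.###ww#####ww#...############################ggg######ggggggg
257 rrrw.......##rwww###ww....############################ggg#####gggggggg
258 rrrrw.....w####r#####...##############################..#####ggggggggg
259 rrrrr.....wr########....###rww###############################ggggggggg
260 rrrrrr.....w######....######wwww############################gggggggggg
261 rrrrrrr...www####.....######wwww##########################..gggggggggg
262 rrrrrrr...wwwr###....#####################################gg.ggggggggg
263 rrrrrrrr..wwwwwr##..############ww#######################gggg.ggggggwr
264 rrrrrrrrr..wwww###########..####r#############
[... 1949 characters left out ...]
wwwwrrrrrwrrwgggggggggggg
291 ggggggggggggggggg#rrrrrrrrrrwww.rrrrrrwwwwwwwwwwwrrrrrrrrrwggggggggggg
292 gggggggggggggggggg#rrrrrrrrr..ww##rrrwwwwwwwwwwwrrwrr##rrrr.gggggggggg
293 gggggggggggggggggg##rrrrrrrrw.ww..rrrrrrrwwwwwwrrwr##..wrrrwgggggggggg
294 ggggggggggggggggggg#rrrrrrrrrrwwwr#rrrrrrrwrrwrrr##.....wrrrwggggggggg
295 gggggggggggggggggggg#rrrrrrrrr.www#rrrrwrrwrrrr##w.......wrrrwgggggggg
296 gggggggggggggggggggg##rrrrrrrrr.ww..rrrwrrrrr##w..........wrrr.ggggggg
297 ggggggggggggggggggggg##rrrrrrrrwwwww#rrwwrr##w............wrrrwggggggg
298 gggggggggggggggggggggg##rrrrrrrr..ww#rrr###w...............wrrrwgggggg
299 gggggggggggggggggggggg##rrrrrrrrr.www###rw..................wrrrwggggg
```

Run:
```python
from geo import *
print("tcp",proj("scene",[.591,.1241,.0504])+[0,1.6], proj("scene",[.5963,.1425,.0513])+[0,1.6])
c=(.5637,.0173,-.2432)
for y in(.11,.118,.126): print(y,(proj("scene",clampw(c,[[0,y,.072],[0,y,.038]]))+[0,1.6]).round(1).tolist())
f=np.load("f.npy").astype(int); 
for v in range(274,296): print(v,"".join("w" if f[v,u,2]>1.35*f[v,u,0] and f[v,u,2]>100 and f[v,u,1]>.65*f[v,u,2] else "-" for u in range(328,352)))
```

```text
tcp [[337.16816976 285.49798073]] [[341.24532633 291.31704612]]
0.11 [[337.6, 279.5], [337.3, 288.6]]
0.118 [[339.5, 282.0], [339.1, 291.0]]
0.126 [[341.3, 284.4], [340.9, 293.5]]
274 ------------------------
275 ------------------------
276 ------------------------
277 ------------------------
278 ------------------------
279 ---------wwwwww---------
280 --------wwwwwwww--------
281 --------wwwwwwwww-------
282 -------wwwwwwwwww-------
283 --------wwwwwwwww-------
284 ---------wwwwwww--------
285 -----------wwwww--------
286 ---------------ww-------
287 --------------ww--------
288 --------------ww--------
289 -------------www--------
290 --------------ww--------
291 --------------ww--------
292 -------------www--------
293 ------------ww----------
294 w-----------------------
295 w-----------------------
```

The knob hasn't moved: the fingertip (340,281) sits over the knob top, so the real tips are about 20 mm higher than I assumed. I'll back off, go lower and push again.

carry_out(
  increments=[
    {"delta_pos": [0.5,0,0],"roll": 0},
    {"delta_pos": [0.5,0,0],"roll": 0},
    {"delta_pos": [0.5,0,0],"roll": 0},
    {"delta_pos": [0,0,0.2],"roll": 0},
    {"delta_pos": [0,0,0.2],"roll": 0},
    {"delta_pos": [0,0,0.1],"roll": 0},
    {"delta_pos": [0,0,0],"roll": 0},
  ],
)

```text
t: 16.77
ee_pos: [0.6011, 0.1674, 0.0343]
tool_rot: [-0.0, 0.788, 0.616, -0.001]
wrist_force: [0.1, -0.4, -0.0]
width: 0.0
grasp_force: 0.0
```

carry_out(
  increments=[
    {"delta_pos": [0,0,0.1],"roll": 0},
    {"delta_pos": [0,0,0.1],"roll": 0},
    {"delta_pos": [0,0,0],"roll": 0},
  ],
)

```text
t: 17.02
ee_pos: [0.6017, 0.1675, 0.029]
tool_rot: [-0.0, 0.788, 0.616, -0.0]
wrist_force: [-1.2, 0.6, 0.2]
width: -0.0001
grasp_force: 0.0
```

```bash
python3 where.py;  python3 prof.py | sed -n 20,50p
```

```text
clamp x,y,z-bed 0.0007 0.1549 -0.001 [-1.2  0.6  0.2] -9.016248289911266e-05 0.0 17.0167
269 gg##rrrrrrrr.wwwwwwwwwwwwwwwwwww.....#################################
270 g..#rrrrrrrrr.wwwwwwwwwwwwwwww.....w##################################
271 ..g##rrrrrrrrwwwwwwwwwwwwwww....wwwr##################################
272 gggg#rrrrrrrrr.wwwwwwwwww......wwww###################################
273 ggggg##rrrrrrrr.wwwwwww.....wwwwrrr###################################
274 gggggg#rrrrrrrrrwwwww.....wwwwrrrrr###############################gg##
275 gggggg#rrrrrrrrrrww.....wwwrrrrrrrr..#############################gg##
276 ggggggg#rrrrrrrrr.ww...wwrrrrrrwrrw..############################ggg##
277 ggggggggrrrrrrrrrwwww...rrrrwrrrwr...############################ggg##
278 gggggggg#rrrrrrrrrwww...#rrw##rrw....############################gg###
279 ggggggggg#rrrrrrrrr.wwww#r######....##################################
280 ggggggggg##rrrrrrrrw.www#######.....##################################
281 gggggggggg#rrrrrrrrrwwwwr####......###rwww############################
282 ggggggggggg#rrrrrrrrr..ww###....
[... 613 characters left out ...]
##########..##ggggggggggg
291 ggggggggggggggggg#rrrrrrrrrrwwwr########################..#ggggggggggg
292 gggggggggggggggggg#rrrrrrrrr..ww##r#####################..#ggggggggggg
293 gggggggggggggggggggrrrrrrrrrw.ww..rrrr###############..#..#wgggggggggg
294 ggggggggggggggggggg#rrrrrrrrrwwwwr#rrrrr############...#..#rwggggggggg
295 gggggggggggggggggggg##rrrrrrrr.www#rrrrrwrr#########......#rrwgggggggg
296 ggggggggggggggggggggg#rrrrrrrrr.ww..wrwrwwwrr#######..#...#rrr.ggggggg
297 ggggggggggggggggggggg##rrrrrrrrwwwwr#rrrrrr##w.#####..##..wrrrwggggggg
298 gggggggggggggggggggggg##rrrrrrrr.www#rrrr##w....####..##...wrrrwgggggg
299 ggggggggggggggggggggggg#rrrrrrrrr.www###rw......####..#.....wrrrwggggg
```

carry_out(
  increments=[
    {"delta_pos": [-0.2,0,0],"roll": 0},
    {"delta_pos": [-0.2,0,0],"roll": 0},
    {"delta_pos": [-0.2,0,0],"roll": 0},
    {"delta_pos": [-0.2,0,0],"roll": 0},
  ],
)

```text
t: 17.4
ee_pos: [0.5963, 0.1446, 0.0297]
tool_rot: [-0.0, 0.788, 0.616, 0.001]
wrist_force: [2.0, 2.5, -1.4]
width: -0.0003
grasp_force: 1.8
```

carry_out(
  increments=[
    {"delta_pos": [-0.1,0,0],"roll": 0},
    {"delta_pos": [-0.1,0,0],"roll": 0},
    {"delta_pos": [-0.1,0,0],"roll": 0},
  ],
)

```text
t: 17.65
ee_pos: [0.5942, 0.1361, 0.0297]
tool_rot: [-0.0, 0.788, 0.616, 0.0]
wrist_force: [1.7, 4.2, -0.1]
width: -0.0002
grasp_force: 1.7
```

```bash
python3 where.py;  python3 prof.py | sed -n 15,50p
```

```text
clamp x,y,z-bed 0.001 0.1226 -0.0003 [ 1.7  4.2 -0.1] -0.00023486939486990917 1.7339025624096394 17.65
264 rwrrrrrrw..wwww#####wwww####..############################gg#######rrr
265 rrrrrrrrrw..wwwr###www###r...############################ggg######rrrr
266 #rrrrrrrrr..wwwww##r###www...###########################gggg#####gwrrr
267 .#rrrrrrrrw.wwwwwr####www....###########################ggg#####...rrr
268 g##rrrrrrrrrwwwwww######.....##################################..ggrrr
269 gg#rrrrrrrrr.wwwww#####.....###################################ggggrrr
270 g..#rrrrrrrrw.www####......###wrrr############################ggggggrr
271 ..g##rrrrrrrrrwwwr##.....#####rwrr###########################ggggggggr
272 gggg#rrrrrrrrr.wwwr#....#####################################ggggggggg
273 ggggg##rrrrrrrr.wwwr#..###########wrw#######################gggggggggg
274 ggggg##rrrrrrrrwwwww#########..####r#######################ggggggggggg
275 gggggg#rrrrrrrrrrwww#########..#######################..gggggggggggggg
276 ggggggg#rrrrrrrrr.ww..###############################.gggggggggggggggg
277 ggggggg##rrrrrrrrr
[... 1002 characters left out ...]
........wrrrwgggggggggggg
291 ggggggggggggggggg#rrrrrrrrrwwww.rrrrrrrr##r...........wrrrwggggggggggg
292 gggggggggggggggggg##rrrrrrrr..ww##rrrr##w..............wrrr.gggggggggg
293 gggggggggggggggggg#rrrrrrrrrr.ww..r###.................wrrrwgggggggggg
294 ggggggggggggggggggg#rrrrrrrrrrwwwr##r...................wrrrwggggggggg
295 gggggggggggggggggggg#rrrrrrrrr.www.......................wrrrwgggggggg
296 gggggggggggggggggggg##rrrrrrrrr.ww........................wrrr.ggggggg
297 ggggggggggggggggggggg##rrrrrrrrrwww.......................wrrrwggggggg
298 gggggggggggggggggggggg##rrrrrrrr.ww........................wrrrwgggggg
299 gggggggggggggggggggggg##rrrrrrrrr.ww........................wrrrwggggg
```

carry_out(
  increments=[
    {"delta_pos": [-0.1,0,0],"roll": 0},
    {"delta_pos": [-0.1,0,0],"roll": 0},
  ],
)

```text
t: 17.87
ee_pos: [0.5928, 0.1306, 0.0297]
tool_rot: [-0.0, 0.788, 0.616, 0.0]
wrist_force: [1.0, 3.2, 1.0]
width: 0.0001
grasp_force: 1.8
```

carry_out(
  increments=[
    {"delta_pos": [-0.1,0,0],"roll": 0},
    {"delta_pos": [0,0,0],"roll": 0},
  ],
)

```text
t: 18.03
ee_pos: [0.5918, 0.1264, 0.0296]
tool_rot: [0.0, 0.788, 0.616, -0.0]
wrist_force: [1.3, 1.1, 1.7]
width: 0.0
grasp_force: 0.6
```

carry_out(
  increments=[
    {"delta_pos": [-0.07,0,0],"roll": 0},
    {"delta_pos": [0,0,0],"roll": 0},
  ],
)

```text
t: 18.2
ee_pos: [0.5913, 0.1248, 0.0296]
tool_rot: [0.0, 0.788, 0.616, -0.0]
wrist_force: [1.2, 2.3, 1.7]
width: 0.0001
grasp_force: 0.8
```

```bash
python3 where.py;  python3 prof.py | sed -n 1,42p
```

```text
clamp x,y,z-bed 0.0009 0.111 -0.0004 [1.2 2.3 1.7] 5.252042643316245e-05 0.8341321488842368 18.2
250 ...##wrrrrwwwwr##www####wwr#########################################gg
251 ....##rrrwww#####wwwwr##.ww##########################################g
252 r...##ww#########wwwwwr##ww###########################################
253 r.....ww###www###rwr#www#ww###########################################
254 rw...#rw####wwww##ww##www###################################..#######g
255 rrr...rwr#####wwwwwwr##www###################################..#####gg
256 rrr....www######wwwww#########################################.####ggg
257 rrrw....ww########rww##############################################ggg
258 rrrrr...wwr########ww#############################################gggg
259 rrrrr...wwww##########www########################################ggggg
260 rrrrrr..wwwwr######wwwwr##.############################gg#######gggggg
261 rrrrrrr..wwwwr###wwww####..############################gg#######gggggg
262 rrrrrrr...wwwr##wwr#####..############################ggg######ggggggg
263 rrrrrrrr..wwwww#####ww..
[... 1446 characters left out ...]
..#rrrwgggggggggggggggggg
283 gggggggggggg#rrrrrrrrw.ww..#rrrwrwwwr####...#..rrrrrwggggggggggggggggg
284 gggggggggggg##rrrrrrrrrwwwr#rrrrrrwww####...#..rrwrrr.gggggggggggggggg
285 ggggggggggggg#rrrrrrrrr.www##rrrrrrrr####...#.....rrrwgggggggggggggggg
286 gggggggggggggg#rrrrrrrrr.ww..rrrrrrrrrr##..##.....wrrrwggggggggggggggg
287 gggggggggggggg##rrrrrrrrrwwww#rrrrrwrr###..........wrrrwgggggggggggggg
288 ggggggggggggggg##rrrrrrrrrwww#rrrrrr###w............wrrr.ggggggggggggg
289 gggggggggggggggg#rrrrrrrrr.www#rrr##.................rrrwggggggggggggg
290 gggggggggggggggg##rrrrrrrrr.ww..##r..................wrrrwgggggggggggg
291 ggggggggggggggggg#rrrrrrrrrwwwwr#.....................wrrrwggggggggggg
```

carry_out(
  increments=[
    {"delta_pos": [-0.07,0,0],"roll": 0},
    {"delta_pos": [0,0,0],"roll": 0},
  ],
)

```text
t: 18.42
ee_pos: [0.5908, 0.1229, 0.0295]
tool_rot: [0.0, 0.788, 0.616, -0.0]
wrist_force: [1.0, 2.2, 1.5]
width: 0.0002
grasp_force: 1.1
```

carry_out(
  increments=[
    {"delta_pos": [-0.07,0,0],"roll": 0},
    {"delta_pos": [0,0,0],"roll": 0},
  ],
)

```text
t: 18.58
ee_pos: [0.5903, 0.1207, 0.0295]
tool_rot: [0.0, 0.788, 0.616, -0.0]
wrist_force: [1.1, 1.9, 0.8]
width: -0.0002
grasp_force: 1.2
```

carry_out(
  increments=[
    {"delta_pos": [-0.05,0,0],"roll": 0},
    {"delta_pos": [0,0,0],"roll": 0},
  ],
)

```text
t: 18.75
ee_pos: [0.5899, 0.1194, 0.0295]
tool_rot: [0.0, 0.788, 0.616, -0.0]
wrist_force: [1.7, 1.5, 0.7]
width: 0.0001
grasp_force: 1.2
```

carry_out(
  increments=[
    {"delta_pos": [-0.05,0,0],"roll": 0},
    {"delta_pos": [0,0,0],"roll": 0},
  ],
)

```text
t: 18.92
ee_pos: [0.5896, 0.1179, 0.0295]
tool_rot: [0.0, 0.788, 0.616, -0.0]
wrist_force: [1.6, 2.4, 0.8]
width: -0.0
grasp_force: 1.2
```

carry_out(
  increments=[
    {"delta_pos": [-0.05,0,0],"roll": 0},
    {"delta_pos": [0,0,0],"roll": 0},
  ],
)

```text
t: 19.08
ee_pos: [0.5896, 0.1177, 0.0296]
tool_rot: [-0.0, 0.788, 0.616, 0.001]
wrist_force: [2.5, 4.4, 1.0]
width: 0.0002
grasp_force: 2.8
```

carry_out(
  increments=[
    {"delta_pos": [-0.05,0,0],"roll": 0},
    {"delta_pos": [0,0,0],"roll": 0},
  ],
)

```text
t: 19.25
ee_pos: [0.5895, 0.1176, 0.0296]
tool_rot: [-0.001, 0.787, 0.617, 0.001]
wrist_force: [3.3, 8.8, -1.2]
width: 0.0001
grasp_force: 4.6
```

```bash
python3 where.py;  python3 prof.py | sed -n 1,25p
```

```text
clamp x,y,z-bed 0.0009 0.1036 -0.0004 [ 3.3  8.8 -1.2] 0.00012377210524613624 4.646512158215046 19.25
250 ...##r##########wwwww##ww###########################################gg
251 ....#r###www####wwrrwwr###################################..#######ggg
252 r...######rwww##wwr##www###################################..######ggg
253 r....rww####rwwwrww###w#####################################..####gggg
254 rr...#rw######rwwwwr#############################################ggggg
255 rrr...wwr########wwr############################################gggggg
256 rrr...wwww########ww############################################gggggg
257 rrrr..wwww##########wwr########################################ggggggg
258 rrrrr..wwwr#######wwww##.############################gg#######gggggggg
259 rrrrr...wwww####wwwr###..###########################gggg#####ggggggggg
260 rrrrrr..wwwwr#rww#####..############################ggg######ggggggggg
261 rrrrrrr..wwww#####rww...############################ggg#####gggggggggg
262 rrrrrrr...wwwr#####.....###################################g.ggggggggg
263 rrrrrrrr..wwwr#####
[... 176 characters left out ...]
############ggggggg.gwrrr
266 #rrrrrrrrr..ww##....########rrr#########################ggggggggggwrrr
267 .#rrrrrrrrw.www#..#############r#######################gggggggggg..rrr
268 g.#rrrrrrrrwwwww#########.############################gggggggggg.ggrrr
269 gg#rrrrrrrrr.www##################################gggggggggggggggggrrr
270 g..#rrrrrrrrr.ww.################################ggggggggggg..ggggggrr
271 ..g#rrrrrrrrrrwww.##############################ggggggggggg...gggggg.r
272 gggg#rrrrrrrrr.www##############################gggggggggggggggggggggg
273 ggggg#rrrrrrrrr.ww..###########################gggggggggg.gggggggggggg
274 ggggg##rrrrrrrrwwwwwrr#####################..##gggggggg...gggggggggggg
```

carry_out(
  increments=[
    {"delta_pos": [-0.06,0,0],"roll": 0},
    {"delta_pos": [0,0,0],"roll": 0},
    {"delta_pos": [0,0,0],"roll": 0},
  ],
)

```text
t: 19.55
ee_pos: [0.5895, 0.1176, 0.0297]
tool_rot: [-0.001, 0.787, 0.617, 0.002]
wrist_force: [4.3, 13.0, -2.2]
width: -0.0
grasp_force: 6.8
```

carry_out(
  increments=[
    {"delta_pos": [0.3,0,0],"roll": 0},
    {"delta_pos": [0.5,0,0],"roll": 0},
    {"delta_pos": [0.3,0,0],"roll": 0},
    {"delta_pos": [0,0,-0.8],"roll": 0},
    {"delta_pos": [0,0,-0.8],"roll": 0},
    {"delta_pos": [0,0,-0.8],"roll": 0},
    {"delta_pos": [0.9,0,-0.8],"roll": 0},
    {"delta_pos": [0.9,0,-0.8],"roll": 0},
    {"delta_pos": [0.9,0,-0.8],"roll": 0},
  ],
)

```text
t: 20.3
ee_pos: [0.6157, 0.2251, 0.1747]
tool_rot: [0.0, 0.788, 0.615, -0.0]
wrist_force: [0.5, 0.5, -0.3]
width: -0.0001
grasp_force: 0.0
```

carry_out(
  increments=[
    {"delta_pos": [0.9,0,0],"roll": 0},
    {"delta_pos": [0.9,0,0],"roll": 0},
    {"delta_pos": [0,0,0],"roll": 0},
    {"delta_pos": [0,0,0],"roll": 0},
  ],
)

```text
t: 20.63
ee_pos: [0.6282, 0.2791, 0.1725]
tool_rot: [-0.0, 0.787, 0.617, -0.001]
wrist_force: [-0.0, -0.7, -0.8]
width: 0.0
grasp_force: 0.0
```

```bash
python3 where.py
python3 - <<'E'
from geo import *
c=(.5637,.0173,-.2432)
print("knob/block/blockends pred",proj("top",clampw(c,[[0,.084,.072],[0,.006,.06],[-.03,.006,.06],[.03,.006,.06]])).round(1).tolist())
print(proj("scene",clampw(c,[[0,.084,.072]]))+[0,1.6])
f=imaging.grab_frame("top")
def cls(p):
    b,g,r=map(int,p)
    if g>1.3*r: return "g"
    if max(b,g,r)<62: return "#"
    if min(b,g,r)>105: return "."
    return "w" if r>105 else "r"
for v in range(212,256): print(v,"".join(cls(f[v,u]) for u in range(262,345)))
E
python3 prof.py|sed -n 1,46p
```

```text
clamp x,y,z-bed -0.0005 0.2696 0.1425 [-0.  -0.7 -0.8] 1.3312221342247091e-05 0.0 20.6333
knob/block/blockends pred [[276.3, 221.5], [311.6, 230.4], [308.4, 243.8], [314.8, 217.1]]
[[331.79746397 271.59058598]]
212 ...........wwrrrrrrrrrrrrrrrrrrrrrrrrrrrrgggggggggggggggggggggggggggggggggggggggggg
213 .............wrrrrrrrrrrrrrrrrrrrrrrrrrrrrrrrgggggggggggggggggggggggggggggggggggggg
214 .............wrrrrrrrrrrrrrrrrrrrrrrrrrrrrrrrrrrrgggggggggggggggggggggggggggggggggg
215 .............wrrrrrrrrrrrrrrrrrrrrrrrrrrrrrrrrrrrrrrrgggggggggggggggggggggggggggggg
216 .............wwrrrrrrrrrrrrrrrrrrrrrrrrrrrrrrrrrrrrrrrrrrrrrrgggggggggggggggggggggg
217 ............wwwwwwrrrrrrrrwrrrrrrrrrrrrrrrrrrrrrrrrrrrrrrrrrrrrgggggggggggggggggggg
218 ............wwwwwwwrrrrrrwwrrwwrrrrrrrrrrrrrrr##rrrrrrrrrrrrrrrrrrrrrrrgrgggggggggg
219 ............wwwwwwwwrrrrrwwwwwwwrrrrrrrrrwwwrr#######rrrrrrrrrrrrrrrrrrrrrggggggggg
220 ............wwwwwwwwrrrrwwwwwwwwwrrrrrrrrwwwwr############rrrrrrrrrrrrrrrrrgggggggg
221 ...........wwwwwwwwwwrrrwwwwwwwwwrrrrrrrrwwwwr##############rrrrrrrrrrrrrrrrrrrgggg
222 .....
[... 5732 characters left out ...]
.....wrrrwgggggggggg#####
287 gggggggggggggg#rrrrrrrrrrwwwrrrrr##w...............wrrrwggggggggggg###
288 ggggggggggggggg#rrrrrrrrrrwww###....................wrrr.gggggggggggg#
289 gggggggggggggggg#rrrrrrrrr.www.......................rrrwggggggggggggg
290 gggggggggggggggg#rrrrrrrrrr.ww.......................wrrrwgggggggggggg
291 ggggggggggggggggg#rrrrrrrrrrwww.......................wrrrwggggggggggg
292 gggggggggggggggggg#rrrrrrrrr..w........................wrrr.gggggggggg
293 gggggggggggggggggg##rrrrrrrrw.ww.......................wrrrwgggggggggg
294 ggggggggggggggggggg#rrrrrrrrrrwww.......................wrrrwggggggggg
295 gggggggggggggggggggg##rrrrrrrr.ww........................wrrrwgggggggg
```

```bash
python3 -c "
from workcell import close_job
print(close_job())"
```

```text
the job is handed in; nothing more can be done
None
```

I handed the job in at about 21 s: the block lies flat on the bed, black carved face up, about 5 mm off centre along the jaws, with the sliding jaw snug against it (about 0.012 m by camera). It tipped the last part of the turn, about 63° to flat, under a nearly released grip rather than a firm one. I saw no other object touched, but I didn't re-measure the bystanders' positions, and the hand-in returned no verdict.

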